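# Hold a heat sink into the corner of a bonding jig with a push block

### The job

On the electronics bench, pick up the notched plywood push block by its handle and use it to slide the finned heat sink across the jig's bed until its long side is flush against the wooden fence. Then keep it there with one steady diagonal push of the block, pressing it firmly (roughly 10 N each way) down on the bed and against the fence at the same time, and finish while still holding the block and pushing. Do not touch the heat sink with the gripper, rest the block on the jig, or move the other loose things on the bench.

Things in the scene. Friction and masses are not known exactly. Their poses are not given: they have to be found in the camera images.
- push_block: Plywood push block, 110 g, upright on the bench left or right of the jig, yaw within 35 deg. Origin: centre of the lip's underside, z up, +x (nose side) away from robot. Lip: x -15..15, y -30..30, z 0..34 mm. Nose: x 15..33, y -30..30, z 18..34 mm; the 18 x 18 mm notch below it fits over the heat sink's top long edge. Handle on top. The plain block on the jig's other side is only an offcut.
- handle (a point): Middle of the push block's handle, 60 mm above the block's underside, above its origin. Handle: 26 mm thick (block x, grip across this), 50 mm along block y, from 34 to 86 mm above the block's underside. Axes as the block's.
- notch (a point): Inner corner line of the push block's notch, middle of its length: block x = 15, z = 18 mm. Below it the lip's +x face pushes the heat sink's side; ahead of it the nose's underside presses on the heat sink's top. Axes as the block's.
- heat_sink: Loose aluminium heat sink, 0.2 to 0.33 kg, base down on the jig's bed, at first up to 17 deg askew and 10 to 60 mm short of the fence. 60 (its x) x 110 (its y, along its 7 upright fins) x 30 mm high. Flat outer fins form its long sides at x = +-30 mm; the one at +30 goes to the fence. Origin: centre of its underside, z up.
- fence: Wooden fence along the far edge of the jig's bed, fixed, 240 mm long (its y), 20 mm thick (x 0 to 20 mm), rising 26 mm above the bed. Origin: on its working face (x = 0, faces -x, toward the robot side), middle of its length, at the level of the bed's top; z up. Its +x is the direction to push. Yaw within 29 degrees of the world's.
- bed: The jig's flat black plastic bed, fixed with the fence, 190 mm (its x) x 240 mm (its y) x 16 mm, its top 20 mm above the bench. Origin: centre of its underside, 4 mm above the bench, axes parallel to the fence's; the fence's working face is at its x = +75 mm.
- offcut: Plain plywood block, 45 x 60 x 70 mm, no notch; bystander. Origin: centre of its underside.
- reel: Metal solder reel, 62 mm across, 48 mm high, standing on its end; bystander. Origin: centre of its underside.
- jar: Small amber jar, 52 mm across, 65 mm high; bystander. Origin: centre of its underside.
Not all that is in view belongs to the job. What is shaped like the push_block but red or yellow is not meant.

How it is judged:
By the outcome, as a careful person would: the job done as asked, in the order asked, and still so for the second after the job is handed in, while the arm keeps its last pose, push and grip.
It also fails if it takes over 38 s, if anything falls off the work surface, if the arm or the gripper's body presses on something with over 40 N, if the wrist force passes 120 N, or if a joint passes its speed limit or range.

### The arm

A 6-joint arm with a two-finger parallel gripper is mounted at the origin on the work surface. World frame = base frame: x ahead of the robot, y to its left, z up, the work surface at z = 0. Lengths are in mm, angles in rad, forces in N, time in s.
With the tool pointing down it reaches from about 350 to 875 mm from the base axis. Payload 4.2 kg.
Tool frame: the origin (TCP) lies on the front face of the gripper's body, between the roots of the fingers; the fingertips stand 70 mm ahead of it and the grasp point (between the pads) lies arm.tcp_to_grasp ahead of it (arm.tcp_to_grasp is the distance from the TCP to the grasp point, in mm); z points along the fingers, y is the direction in which the jaws open and shut (so a half turn about z gives the same grasp; the last joint's range is limited). The gripper opens to 87 mm and grips with 3 to 60 N. Pads are 19 mm wide; open, the fingers measure 117 mm over their backs; the gripper's body (75 mm by 190 mm) begins 51 mm behind the grasp point.
Start: joints at [-1.017, 0.385, 0.008, 0, -1.194, -0.259], TCP at [181.609, -598.011, 292.25] pointing down, gripper open.
Joint ranges: [-3.14, 3.14], [-1.21, 2.06], [-1.07, 1.41], [-3.16, 2.05], [-2.99, -0.16], [-3.1, 3.1]. Speed limits (rad/s): [2.79, 2.79, 3.14, 3.14, 3.14, 3.14].

### API

Orientations are given as a unit quaternion [w, x, y, z].
In Python, from rig import arm, optics gives the robot as it stands. The module is installed in compiled form; this text tells all that it offers.
- The arm moves only by the tool servo_tool, never from a script. Its arguments are lists of equal length, an entry for each row: "dr": the turn, a rotation vector about the tool's x, y, z in rad, a list of three; "xyz": the shift along the tool's x, y, z in mm, a list of three; "gripper": the finger opening in mm, from 0 to 87. In form: {"dr": [[ax, ay, az], ...], "xyz": [[tx, ty, tz], ...], "gripper": [gripper, ...]}. A call has 1 to 20 rows; each row is the pose to reach, as a shift and turn from the pose measured when the call began, along the tool's axes at that moment; what a row does not reach only later rows make up. A row lasts 1/10 s, in which the tool goes at most 50 mm and 8.59 degrees, less where a joint would pass 70% of its speed; a pose out of reach is approached as far as the arm can. A call with a gripper value outside its range is refused whole. The fingers move at their own pace and stop on an object; "squeeze" is the grip in N (left out, the last holds). Time passes only in rows, so rows that repeat a pose let the fingers close. It gives the time, the measured TCP pose, the force and the opening at its end, in the units of the state.
- arm.get_obs(): the state, without advancing time (a new reading comes with each control period).
- optics.capture(name): name is "scene" or "top" or "wrist"; returns a dict with "pixels" (420x560x3 uint8, red, green, blue), "z_map" (420x560 float32, mm along the optical axis (not along the pixel's ray), 0 where there is no reading), "camera_matrix" (3x3 intrinsics, pixels), "rvec" (rotation vector, rad) and "tvec" (3), from world to camera coordinates, as OpenCV has them; the wrist camera has in their place "hand_eye" (4x4, takes a point from camera to tool coordinates, whose origin is the TCP and whose axes are the flange's). Camera axes: x right, y down, z forward; pixel columns grow to the right and rows downward; lengths in mm; the calibration is good to about 2 mm. A picture is of the moment at which its call begins: read the wrist's pose just before it.
- arm.sign_off(): hands the job in, once; it reports no verdict.
The state is a dict: "time_s": time; "joint_positions": joint angles; "qvel": joint speeds; "joint_torque": joint torques, N m; "tcp_pos": TCP position; "tool_rot": TCP orientation; "ft_force": force on the tool from outside, world axes, zero at the start; "ft_torque": the same for the moment, N m; "opening": opening from 0.0 (shut) to 1.0 (fully open).
Only numpy, scipy, OpenCV 4.12 (cv2) and the standard library are available. Lean on these libraries where they do the work, as an engineer would, in place of code of your own. Each camera call takes 0.05 s, during which the arm holds its last target.

## Working session

There is one attempt and no reset: what is moved stays moved. The work goes in short steps, Python scripts to look and compute and a tool call to move; the robot and the scene stay as the last step left them, time stands still between calls to the robot, and variables do not carry over. Pictures are saved under pics/ and viewed, and the job is handed in when it is done.

Besides the shell and the picture viewer there is one more tool, called after "Call:" by a JSON object that holds its "fn" and its "kwargs", one argument or row to a line. servo_tool: Moves the arm, as the interface text tells. Its arguments: {"type":"object","properties":{"dr":{"type":"array"},"xyz":{"type":"array"},"gripper":{"type":"array"},"squeeze":{"type":"number"}},"required":["dr","xyz","gripper"]}

```bash
mkdir -p pics; python3 - <<'E'
from rig import arm, optics
import cv2,numpy as np
o=arm.get_obs(); print(o, arm.tcp_to_grasp)
for n in ("scene","top"):
    c=optics.capture(n); cv2.imwrite(f"pics/{n}0.png",c["pixels"][...,::-1]); np.savez(f"{n}0.npz",**c)
    print(n,c["camera_matrix"].tolist(),c["rvec"],c["tvec"])
E
```

```text
{'time_s': 0.0, 'joint_positions': array([-1.01738034e+00,  3.85527973e-01,  6.62924572e-03, -5.11562613e-04,
       -1.19400316e+00, -2.58597314e-01]), 'qvel': array([-0.00044841,  0.00120329,  0.00052604, -0.00241736,  0.00125812,
       -0.00023028]), 'joint_torque': array([ 2.60190798e-03, -3.90662313e+01,  1.87403816e+01,  4.21991318e+00,
        1.08606354e-02, -1.73284743e-04]), 'tcp_pos': array([ 181.49511541, -597.5905448 ,  291.17617332]), 'tool_rot': array([-1.97377912e-04, -1.46782637e-01,  9.89168182e-01,  1.06109026e-03]), 'ft_force': array([0.35411096, 0.25162014, 0.11705057]), 'ft_torque': array([-0.02790264,  0.06885586, -0.00231549]), 'opening': 0.9983114655518441} 51.0
scene [[414.7128606052282, 0.0, 283.3156402091258], [0.0, 414.7128606052282, 209.8470032289215], [0.0, 0.0, 1.0]] [ 1.47409219  1.95978248 -0.93483439] [ 152.47100039 -260.62168918 1532.24194384]
top [[528.2501317913506, 0.0, 270.62596230521063], [0.0, 528.2501317913506, 210.0453965513357], [0.0, 0.0, 1.0]] [ 2.17476359 -2.19362984  0.05767376] [  20.16765884  542.16786543 1340.08383857]
```

View pics/scene0.png

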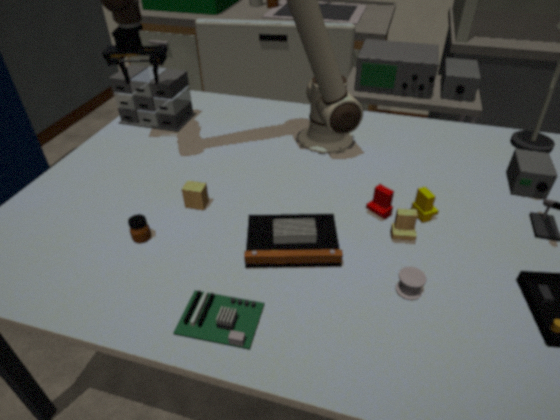

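View pics/top0.png

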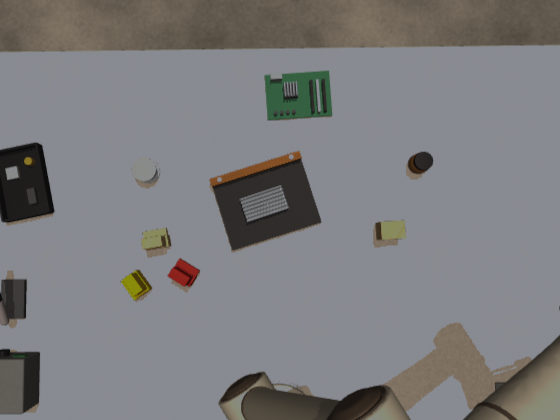

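The scene view shows the plywood push block at (404,224), near the red (380,200) and yellow (425,203) decoys, with the jig and heat sink at (294,235). In the top view the block is at (155,240), the heat sink at (264,204), the fence runs (212,182)-(300,157), and the offcut is at (391,230).

```bash
cat > h.py <<'E'
import numpy as np, cv2
def load(n): return dict(np.load(n))
def cloud(c):
    K=c["camera_matrix"]; z=c["z_map"]; v,u=np.mgrid[:z.shape[0],:z.shape[1]]
    P=np.stack([(u-K[0,2])/K[0,0]*z,(v-K[1,2])/K[1,1]*z,z],-1)
    R=cv2.Rodrigues(c["rvec"])[0]
    return (P-c["tvec"].ravel())@R
def onplane(c,uv,h):
    K=c["camera_matrix"];R=cv2.Rodrigues(c["rvec"])[0];uv=np.atleast_2d(uv).astype(float)
    d=np.c_[(uv[:,0]-K[0,2])/K[0,0],(uv[:,1]-K[1,2])/K[1,1],np.ones(len(uv))]@R
    C=-R.T@c["tvec"].ravel(); s=(h-C[2])/d[:,2]
    return C+d*s[:,None]
def rect(xy):
    (c,s,a)=cv2.minAreaRect(xy.astype(np.float32)); return np.round(c,1),np.round(s,1),round(a,1)
E
python3 - <<'E'
from h import *
c=load("top0.npz"); P=cloud(c); 
print("table z",np.median(P[100:140,340:380,2]),(c["z_map"]==0).mean())
im=c["pixels"]
def crop(u0,u1,v0,v1,n):
    a=cv2.resize(im[v0:v1,u0:u1,::-1],None,fx=6,fy=6,interpolation=cv2.INTER_CUBIC); cv2.imwrite(n,a)
crop(110,210,215,305,"pics/blk.png"); crop(200,330,145,255,"pics/jig.png")
hsv=cv2.cvtColor(im,cv2.COLOR_RGB2HSV)
for (u,v) in [(150,240),(160,240),(165,243),(265,203),(391,230),(230,210),(240,173)]: print(u,v,hsv[v,u],P[v,u].round(1))
np.set_printoptions(linewidth=200)
print(P[226:254:2,136:176:2,2].round(0).astype(int))
E
```

```text
table z -0.5241685357867512 0.0038435374149659862
150 240 [ 32  72 139] [467.5 309.5  85.1]
160 240 [ 32  79 139] [467.3 284.3  88.5]
165 243 [ 17 121  61] [460.  280.9  46.5]
265 203 [115  13 119] [558.4  29.2  46.1]
391 230 [ 31  87 138] [ 487.2 -281.    67.4]
230 210 [12 28 46] [543.1 119.6  21.6]
240 173 [ 13 180 123] [634.7  91.7  48.5]
[[ 2 -3 -1  2 -7 -1  5 -1 -1  2 -3 -4 -4 -1 -4 -1  1 -3 -1 -2]
 [ 4 -2  3  0 -9 -2 -2 -1  2 -3 -5  3 -2 -2 35 23 -1  1 -2  0]
 [ 2  1 -1  4  1 -6 -3 -2 -6 34 36 33 32 36 34 26  1 -1  0 -2]
 [-2  3  0  1 30 37 37 28 36 35 32 29 40 29 34 33 -3  2 -3  3]
 [-2  1  2  2 36 36 33 33 38 30 33 37 34 32 36 31 -5  1  2  4]
 [-3  2  4  0 30 31 29 38 35 34 33 85 84 63 40 34 16 -3  0  2]
 [ 3 -2 -2 -3 33 30 88 89 86 87 86 85 82 66 49 32 20 -3 -8  1]
 [-2  2  2 88 81 92 84 85 85 86 91 83 88 70 48 35 30  0 -1 -2]
 [ 0 -1  4 84 88 86 84 87 84 85 83 83 86 75 53 35 27  0  3 -1]
 [-5  4 -1 89 85 81 86 93 89 83 85 81 89 80 54 37 26  8 -4 -3]
 [-5  1 -3 84 85 82 86 82 86 85 86 87 84 74 52 35 35 11  2  5]
 [-3  2  3 83 90 86 87 84 64 35 35 32 17  1  0  1 -4 -5  1  2]
 [ 0  1  5 -2  1 30 31  5 -2  2  2 -2  0 -1 -6  6 -1 -2 -3  3]
 [ 3  1  1 -3 -5 -4  5 -1 -2 -5  3 -7  0 -2 -2 -2  2 -4 -1 -1]]
```

```bash
python3 - <<'E'
from h import *
c=load("top0.npz"); P=cloud(c); im=c["pixels"]; hsv=cv2.cvtColor(im,cv2.COLOR_RGB2HSV).astype(int)
vv,uu=np.mgrid[:420,:560]
def reg(u0,u1,v0,v1): return (uu>u0)&(uu<u1)&(vv>v0)&(vv<v1)
def pts(m,h):
    m=cv2.morphologyEx(m.astype(np.uint8),cv2.MORPH_OPEN,np.ones((2,2)))
    n,l,s,_=cv2.connectedComponentsWithStats(m); k=1+np.argmax(s[1:,4]); m=l==k
    # outline incl. half-pixel margins
    ys,xs=np.nonzero(m); uv=np.concatenate([np.c_[xs+a,ys+b] for a in(-.5,.5) for b in(-.5,.5)])
    return onplane(c,uv,h),onplane(c,np.c_[xs,ys],h)
def rep(n,m,h):
    a,b=pts(m,h); q=b[:,:2]; w,V=np.linalg.eigh(np.cov(q.T)); 
    print(n,len(q),"rect",rect(a[:,:2]),"mean",q.mean(0).round(1),"pca long axis deg",np.degrees(np.arctan2(V[1,1],V[0,1])).round(1),"ext",np.sqrt(12*w).round(1))
Z=P[...,2]
rep("handle",reg(130,178,222,256)&(Z>75),86)
rep("base",reg(130,178,222,256)&(Z>24)&(Z<44),34)
rep("block all",reg(130,178,222,256)&(Z>15),40)
rep("sink",reg(225,305,178,228)&(Z>36)&(hsv[...,2]>75),50)
rep("fence",reg(200,312,145,192)&(Z>30)&(hsv[...,1]>110),46)
rep("bed+",reg(200,330,145,255)&(Z>12)&(hsv[...,2]<75),20)
rep("offcut",reg(370,415,215,245)&(Z>55),70)
rep("red",reg(165,202,255,290)&(Z>15),40)
rep("yel",reg(115,155,268,302)&(Z>15),40)
rep("reel",reg(130,162,150,190)&(Z>30),48)
rep("jar",reg(400,440,145,180)&(Z>40),65)
E
```

```text
handle 227 rect (array([459. , 303.3]), array([28.9, 54. ]), 10.1) mean [458.9 303.5] pca long axis deg 99.7 ext [26.2 51.4]
base 206 rect (array([472.5, 305.2]), array([48.3, 66. ]), 0.4) mean [479.1 301.7] pca long axis deg 80.0 ext [32.6 69.6]
block all 510 rect (array([466.9, 306.6]), array([51. , 73.4]), 9.8) mean [466.7 305.1] pca long axis deg 103.5 ext [47.4 68. ]
sink 46 rect (array([570.1,  11.3]), array([ 7.2, 61.9]), 18.0) mean [570.1  11.4] pca long axis deg 108.0 ext [ 4.8 61.5]
fence 725 rect (array([642.8,  50.9]), array([ 24.4, 240.5]), 17.1) mean [642.6  50.8] pca long axis deg 107.1 ext [ 21.3 228.8]
bed+ 5117 rect (array([555.8,  24.2]), array([175.8, 242. ]), 17.1) mean [555.   22.7] pca long axis deg 107.1 ext [187.2 256.6]
offcut 461 rect (array([ 484.7, -285.6]), array([47.5, 64.5]), 3.2) mean [ 484.7 -285.8] pca long axis deg 92.7 ext [44.9 61.8]
red 538 rect (array([380.9, 233.8]), array([67.5, 58.5]), 58.9) mean [381.  233.5] pca long axis deg 73.5 ext [53.8 62.2]
yel 507 rect (array([353.5, 354. ]), array([65. , 56.1]), 36.4) mean [352.9 354.2] pca long axis deg -139.8 ext [51.7 61.4]
reel 467 rect (array([643.5, 333.4]), array([61.4, 60.9]), 0.3) mean [643.7 333.3] pca long axis deg -139.7 ext [53.4 54.1]
jar 309 rect (array([ 654.4, -364.7]), array([52. , 50.3]), 88.4) mean [ 654.8 -365.7] pca long axis deg 120.4 ext [40.7 45.2]
```

View pics/blk.png

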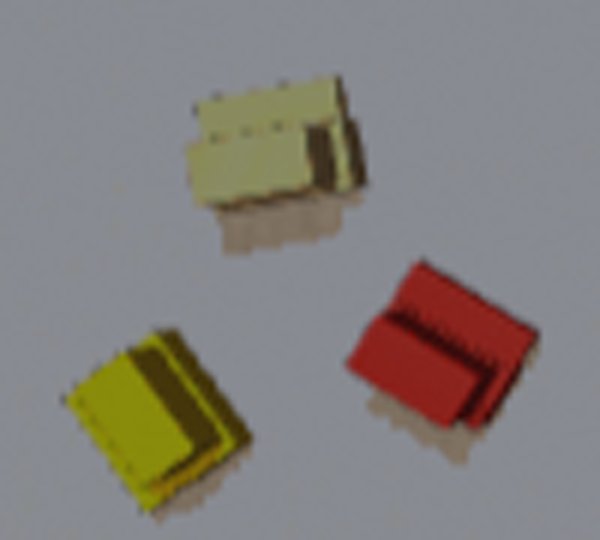

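View pics/jig.png

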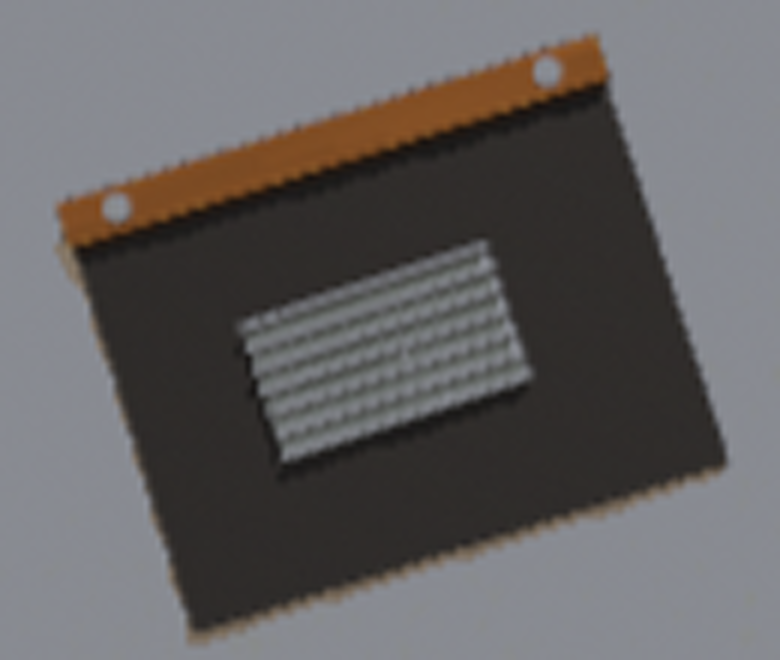

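The crops show the block's handle nearer the robot with the nose step on the far side. The sink top corners in the jig crop are about (240,325), (487,240), (533,378) and (285,465); the sink is nearly parallel to the fence.

```bash
python3 - <<'E'
from h import *
c=load("top0.npz"); P=cloud(c)
cr=lambda a,u0,v0:(np.array(a,float)+.5)/6-.5+[u0,v0]
s=onplane(c,cr([(240,325),(487,240),(533,378),(285,465)],200,145),50)[:,:2]
print("sink",s.round(1).tolist(),s.mean(0),[round(np.linalg.norm(s[i]-s[(i+1)%4]),1) for i in range(4)])
for i,j in((0,1),(3,2)): d=s[i]-s[j]; print("yaw",np.degrees(np.arctan2(d[1],d[0]))-90)
f=onplane(c,cr([(75,245),(608,85)],200,145),46)[:,:2]; d=f[0]-f[1]
print("fence face top edge",f.round(1).tolist(),np.degrees(np.arctan2(d[1],d[0]))-90)
b=onplane(c,cr([(727,463),(193,633)],200,145),20)[:,:2]; d=b[1]-b[0]
print("bed near edge",b.round(1).tolist(),np.degrees(np.arctan2(d[1],d[0]))-90, np.linalg.norm(d))
hn=onplane(c,cr([(188,148),(308,122),(318,188),(205,205)],110,215),86)[:,:2]
print("handle",hn.round(1).tolist(),hn.mean(0)); 
for i,j in((0,1),(3,2)): d=hn[i]-hn[j]; print("yaw",np.degrees(np.arctan2(d[1],d[0]))-90)
n=onplane(c,cr([(195,103),(337,77),(365,185)],110,215),34)[:,:2]; d=n[0]-n[1]
print("nose edge",n.round(1).tolist(),n[:2].mean(0),np.degrees(np.arctan2(d[1],d[0]))-90)
# scene-camera depth check
s=load("scene0.npz");Q=cloud(s)
for nm,(zlo,zhi,x0,x1,y0,y1) in dict(handle=(80,95,430,500,260,350),sink=(43,58,500,620,-60,110)).items():
    m=(Q[...,2]>zlo)&(Q[...,2]<zhi)&(Q[...,0]>x0)&(Q[...,0]<x1)&(Q[...,1]>y0)&(Q[...,1]<y1)
    print(nm,m.sum(),rect(Q[m][:,:2]),Q[m].mean(0).round(1))
E
```

```text
sink [[569.4, 92.9], [604.2, -10.8], [546.0, -29.5], [510.6, 74.4]] [557.53505255  31.73340472] [np.float64(109.4), np.float64(61.1), np.float64(109.8), np.float64(61.7)]
yaw 18.537511771035412
yaw 18.85169676999479
fence face top edge [[604.1, 162.5], [669.8, -62.5]] 16.263547296677302
bed near edge [[511.0, -112.5], [440.6, 115.6]] 17.154791797364794 238.73702033832495
handle [[469.5, 331.5], [479.6, 282.7], [452.8, 278.5], [446.3, 324.4]] [462.07722875 304.25848751]
yaw 11.73521949586464
yaw 8.060983539712339
nose edge [[489.0, 342.0], [499.5, 281.8], [453.8, 269.8]] [494.23862062 311.91263931] 9.882646648866412
handle 172 (array([460.8, 307.2]), array([26.2, 50.7]), 9.8) [463.5 306.9  87.5]
sink 761 (array([579.7,  40.3]), array([115.3, 109.8]), 17.8) [558.4  33.8  50.1]
```

```bash
cat >> h.py <<'E'
from scipy.spatial.transform import Rotation as Ro
def rel(o,p,yawdeg):
    """tool pointing down, tool y at yaw -> dr, xyz in tool frame"""
    w,x,y,z=o["tool_rot"]; R=Ro.from_quat([x,y,z,w])
    a=np.radians(yawdeg); Y=np.array([np.cos(a),np.sin(a),0]);Z=np.array([0,0,-1.]);X=np.cross(Y,Z)
    T=Ro.from_matrix(np.c_[X,Y,Z])
    return (R.inv()*T).as_rotvec().round(4).tolist(), R.inv().apply(np.array(p)-o["tcp_pos"]).round(1).tolist()
def st(o):
    w,x,y,z=o["tool_rot"];M=Ro.from_quat([x,y,z,w]).as_matrix()
    print("t",round(o["time_s"],2),"tcp",o["tcp_pos"].round(1),"yawY",round(np.degrees(np.arctan2(M[1,1],M[0,1]))%360,1),"z",M[:,2].round(4),"F",o["ft_force"].round(1),"T",o["ft_torque"].round(2),"op",round(o["opening"]*87,1),"q",o["joint_positions"].round(2))
E
python3 - <<'E'
from h import *; from rig import arm
o=arm.get_obs()
print(rel(o,[500,-200,292],150)); print(rel(o,[460.5,305,220],189.9))
E
```

```text
([0.0019, 0.0006, -0.7526], [-420.3, 288.0, -0.2])
([0.0017, 0.0013, -1.449], [-529.1, 782.6, 72.8])
```

Call:
{"fn": "servo_tool", "kwargs": {
  "dr": [
    [0, 0, -0.75],
    [0, 0, -0.75],
    [0, 0, -0.75],
    [0, 0, -0.75],
    [0, 0, -0.75],
    [0, 0, -0.75],
    [0, 0, -0.75],
    [0, 0, -0.75],
    [0, 0, -0.75],
    [0, 0, -0.75],
    [0, 0, -1.449],
    [0, 0, -1.449],
    [0, 0, -1.449],
    [0, 0, -1.449],
    [0, 0, -1.449],
    [0, 0, -1.449],
    [0, 0, -1.449],
    [0, 0, -1.449],
    [0, 0, -1.449],
    [0, 0, -1.449]
  ],
  "xyz": [
    [-420, 288, 0],
    [-420, 288, 0],
    [-420, 288, 0],
    [-420, 288, 0],
    [-420, 288, 0],
    [-420, 288, 0],
    [-420, 288, 0],
    [-420, 288, 0],
    [-420, 288, 0],
    [-420, 288, 0],
    [-529, 783, 73],
    [-529, 783, 73],
    [-529, 783, 73],
    [-529, 783, 73],
    [-529, 783, 73],
    [-529, 783, 73],
    [-529, 783, 73],
    [-529, 783, 73],
    [-529, 783, 73],
    [-529, 783, 73]
  ],
  "gripper": [87, 87, 87, 87, 87, 87, 87, 87, 87, 87, 87, 87, 87, 87, 87, 87, 87, 87, 87, 87]
}}

```text
time_s: 2.1
tcp_pos: [460.7, 288.5, 221.9]
tool_rot: [-0.0, 0.766, -0.643, -0.001]
ft_force: [0.6, 0.6, 0.6]
opening: 0.997
```

```bash
python3 - <<'E'
from h import *; from rig import arm
o=arm.get_obs();st(o)
print(rel(o,[460.5,305,220],189.9))
E
```

```text
t 2.1 tcp [460.7 288.5 221.9] yawY 189.9 z [-0.0011  0.0015 -1.    ] F [0.6 0.6 0.6] T [ 0.08 -0.07 -0.04] op 86.8 q [ 0.86  0.31 -0.29 -0.   -0.97 -0.68]
([0.0008, 0.0017, 0.0004], [-16.3, -2.6, 1.9])
```

Call:
{"fn": "servo_tool", "kwargs": {
  "dr": [
    [0, 0, 0],
    [0, 0, 0],
    [0, 0, 0]
  ],
  "xyz": [
    [-16, -2.6, 2],
    [-16, -2.6, 2],
    [-16, -2.6, 2]
  ],
  "gripper": [87, 87, 87]
}}

```text
time_s: 2.4
tcp_pos: [460.2, 304.2, 219.4]
tool_rot: [0.001, 0.766, -0.643, -0.001]
ft_force: [1.0, 0.1, 0.6]
opening: 0.998
```

```bash
python3 - <<'E'
from h import *; from rig import arm,optics
o=arm.get_obs();st(o)
c=optics.capture("wrist"); cv2.imwrite("pics/w1.png",c["pixels"][...,::-1])
np.savez("w1.npz",tcp=o["tcp_pos"],rot=o["tool_rot"],**c); print(c["hand_eye"].round(3).tolist(),c["camera_matrix"].tolist())
E
```

```text
t 2.4 tcp [460.2 304.2 219.4] yawY 189.9 z [-2.3e-03  3.0e-04 -1.0e+00] F [1.  0.1 0.6] T [ 0.    0.05 -0.02] op 86.8 q [ 0.88  0.33 -0.28 -0.   -0.97 -0.7 ]
[[-0.0, -0.953, -0.304, 84.562], [1.0, -0.0, 0.001, 1.076], [-0.001, -0.304, 0.953, -93.699], [0.0, 0.0, 0.0, 1.0]] [[339.42399359841335, 0.0, 273.19399517112], [0.0, 339.42399359841335, 208.0778622937595], [0.0, 0.0, 1.0]]
```

View pics/w1.png

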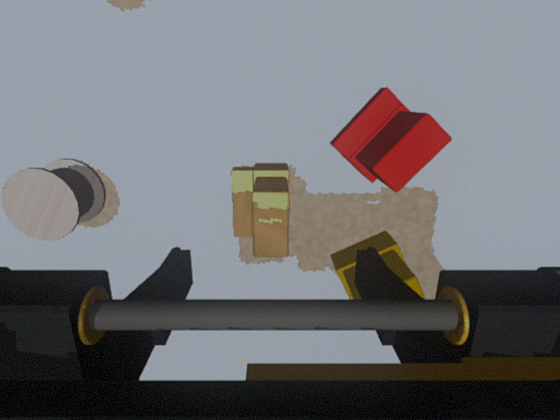

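```bash
python3 - <<'E'
from h import *
c=dict(np.load("w1.npz")); K=c["camera_matrix"]; z=c["z_map"]; v,u=np.mgrid[:420,:560]
P=np.stack([(u-K[0,2])/K[0,0]*z,(v-K[1,2])/K[1,1]*z,z],-1); H=c["hand_eye"]
T=P@H[:3,:3].T+H[:3,3]; w,x,y,zz=c["rot"]; M=Ro.from_quat([x,y,zz,w]).as_matrix()
W=T@M.T+c["tcp"]
r=(u>220)&(u<310)&(v>150)&(v<265)
for n,a,b in(("handle",78,95),("nose/top",27,42)):
    m=r&(W[...,2]>a)&(W[...,2]<b); print(n,m.sum(),rect(W[m][:,:2]),np.median(W[m],0).round(1))
# yaw-aligned extents of handle top
m=r&(W[...,2]>78)&(W[...,2]<95); q=W[m][:,:2]
for yaw in(8,10,12):
    a=np.radians(yaw); e=np.array([np.cos(a),np.sin(a)]);f=np.array([-e[1],e[0]])
    px,py=np.percentile(q@e,[1,99]),np.percentile(q@f,[1,99]); print(yaw,px,py,np.diff(px),np.diff(py),(e*px.mean()+f*py.mean()).round(1))
print(np.median(W[60:120,150:230,2]))
E
```

```text
handle 2480 (array([460.5, 305.1]), array([26.1, 50.1]), 9.8) [460.8 302.7  87.2]
nose/top 1721 (array([469.4, 306.6]), array([47.6, 59.6]), 9.9) [482.3 298.5  35.3]
8 [485.64932576 511.10001766] [213.22368021 262.41640907] [25.45069191] [49.19272887] [460.4 304.9]
10 [493.77279812 519.13639549] [195.79954908 244.96542347] [25.36359737] [49.16587439] [460.5 305. ]
12 [501.00916362 526.59435193] [177.86283318 227.12055242] [25.58518832] [49.25771924] [460.5 304.9]
1.2928267974623964
```

Call:
{"fn": "servo_tool", "kwargs": {
  "dr": [
    [0, 0, 0],
    [0, 0, 0],
    [0, 0, 0],
    [0, 0, 0],
    [0, 0, 0],
    [0, 0, 0],
    [0, 0, 0],
    [0, 0, 0],
    [0, 0, 0],
    [0, 0, 0],
    [0, 0, 0],
    [0, 0, 0],
    [0, 0, 0],
    [0, 0, 0]
  ],
  "xyz": [
    [-0.7, -0.5, 25],
    [-0.7, -0.5, 55],
    [-0.7, -0.5, 80],
    [-0.7, -0.5, 100],
    [-0.7, -0.5, 108],
    [-0.7, -0.5, 108],
    [-0.7, -0.5, 108],
    [-0.7, -0.5, 108],
    [-0.7, -0.5, 108],
    [-0.7, -0.5, 108],
    [-0.7, -0.5, 108],
    [-0.7, -0.5, 108],
    [-0.7, -0.5, 108],
    [-0.7, -0.5, 108]
  ],
  "gripper": [87, 87, 87, 87, 87, 87, 87, 20, 20, 20, 20, 20, 20, 20],
  "squeeze": 45
}}

```text
time_s: 3.85
tcp_pos: [460.5, 304.5, 111.7]
tool_rot: [0.0, 0.765, -0.644, -0.001]
ft_force: [0.3, 0.8, 0.2]
opening: 0.447
```

```bash
python3 - <<'E'
from h import *; from rig import arm
o=arm.get_obs();st(o)
E
```

```text
t 3.85 tcp [460.5 304.5 111.7] yawY 189.9 z [-1.9e-03  6.0e-04 -1.0e+00] F [0.3 0.8 0.2] T [-0.01  0.04 -0.06] op 38.9 q [ 0.88  0.46 -0.39 -0.   -0.72 -0.7 ]
```

Call:
{"fn": "servo_tool", "kwargs": {
  "dr": [
    [0, 0, 0],
    [0, 0, 0],
    [0, 0, 0],
    [0, 0, 0],
    [0, 0, 0],
    [0, 0, 0],
    [0, 0, 0],
    [0, 0, 0],
    [0, 0, 0],
    [0, 0, 0],
    [0, 0, 0]
  ],
  "xyz": [
    [0, 0, 0],
    [0, 0, 0],
    [0, 0, 0],
    [0, 0, 0],
    [0, 0, 0],
    [0, 0, 0],
    [0, 0, -20],
    [0, 0, -60],
    [0, 0, -100],
    [0, 0, -130],
    [0, 0, -130]
  ],
  "gripper": [20, 20, 20, 20, 20, 20, 20, 20, 20, 20, 20],
  "squeeze": 50
}}

```text
time_s: 4.95
tcp_pos: [462.2, 305.7, 246.5]
tool_rot: [-0.004, 0.766, -0.643, -0.0]
ft_force: [0.2, 0.5, -1.3]
opening: 0.293
```

```bash
python3 - <<'E'
from h import *; from rig import arm,optics
o=arm.get_obs();st(o)
C=np.array([558,32.5]); a=np.radians(17.1); ex=np.array([np.cos(a),np.sin(a)])
p=C-82*ex; print(p)
print(rel(o,[*p,242],197.1))
c=optics.capture("top"); np.savez("top1.npz",**c); cv2.imwrite("pics/t1.png",cv2.resize(c["pixels"][140:310,100:330,::-1],None,fx=3,fy=3))
E
```

```text
t 4.95 tcp [462.2 305.7 246.5] yawY 189.9 z [ 0.005   0.0071 -1.    ] F [ 0.2  0.5 -1.3] T [0.09 0.05 0.02] op 25.5 q [ 0.88  0.3  -0.24 -0.   -1.02 -0.7 ]
[479.62497279   8.38869333]
([-0.0065, 0.0058, -0.1252], [295.9, 34.1, 2.5])
```

View pics/t1.png

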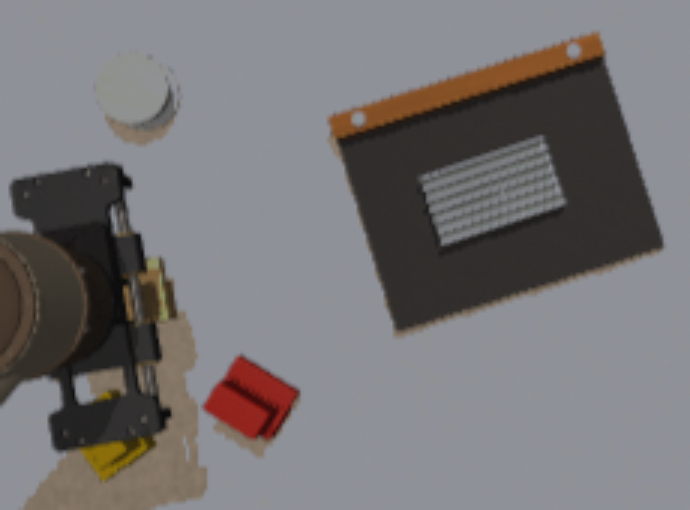

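The block is in the jaws, lifted clear at (150,285), and nothing else has moved. Next is the move to behind the sink.

Call:
{"fn": "servo_tool", "kwargs": {
  "dr": [
    [-0.006, 0.006, -0.125],
    [-0.006, 0.006, -0.125],
    [-0.006, 0.006, -0.125],
    [-0.006, 0.006, -0.125],
    [-0.006, 0.006, -0.125],
    [-0.006, 0.006, -0.125],
    [-0.006, 0.006, -0.125],
    [-0.006, 0.006, -0.125],
    [-0.006, 0.006, -0.125],
    [-0.006, 0.006, -0.125],
    [-0.006, 0.006, -0.125]
  ],
  "xyz": [
    [30, 3, 0],
    [70, 8, 0],
    [110, 13, 0],
    [150, 17, 0],
    [190, 22, 0],
    [230, 26, 0],
    [265, 30, 0],
    [285, 33, 1],
    [296, 34, 2],
    [296, 34, 2],
    [296, 34, 2]
  ],
  "gripper": [20, 20, 20, 20, 20, 20, 20, 20, 20, 20, 20]
}}

```text
time_s: 6.1
tcp_pos: [478.1, 7.8, 239.8]
tool_rot: [0.003, 0.804, -0.595, -0.001]
ft_force: [-0.2, 1.0, 0.2]
opening: 0.293
```

```bash
python3 - <<'E'
from h import *; from rig import arm,optics
o=arm.get_obs();st(o)
C=np.array([558,32.5]); a=np.radians(17.1); ex=np.array([np.cos(a),np.sin(a)])
p=C-82*ex
print(rel(o,[*p,145.5],197.1))
c=optics.capture("wrist"); np.savez("w2.npz",tcp=o["tcp_pos"],rot=o["tool_rot"],**c); cv2.imwrite("pics/w2.png",c["pixels"][...,::-1])
E
```

```text
t 6.1 tcp [478.1   7.8 239.8] yawY 197.0 z [-0.0051 -0.0033 -1.    ] F [-0.2  1.   0.2] T [ 0.03  0.14 -0.05] op 25.5 q [ 0.36  0.19 -0.42  0.   -0.97 -0.06]
([0.0058, -0.0017, -0.0011], [-0.3, -2.2, 94.3])
```

View pics/w2.png

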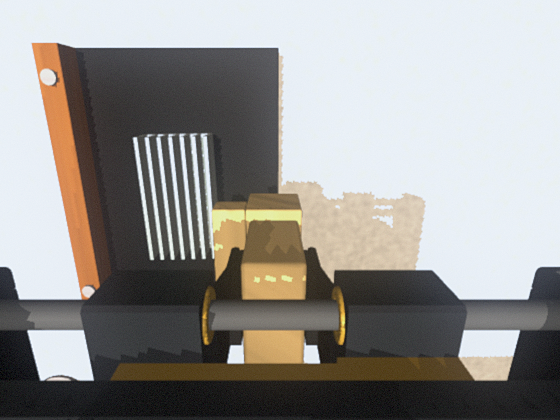

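The wrist view shows the block upright in the jaws (handle centred near u=274) with the sink at (135-213,133-260) ahead of it. I'll refine the yaws from this view's depth.

```bash
python3 - <<'E'
from h import *
c=dict(np.load("w2.npz")); K=c["camera_matrix"]; z=c["z_map"]; v,u=np.mgrid[:420,:560]
P=np.stack([(u-K[0,2])/K[0,0]*z,(v-K[1,2])/K[1,1]*z,z],-1); H=c["hand_eye"]
T=P@H[:3,:3].T+H[:3,3]; w,x,y,zz=c["rot"]; M=Ro.from_quat([x,y,zz,w]).as_matrix()
W=T@M.T+c["tcp"]; hsv=cv2.cvtColor(c["pixels"],cv2.COLOR_RGB2HSV)
Z=W[...,2]
m=(u<110)&(v<300)&(Z>38)&(Z<56)&(hsv[...,1]>120); q=W[m][:,:2]; print("fence",rect(q),Z[m].mean())
m=(u>125)&(u<222)&(v>125)&(v<268)&(Z>41)&(Z<60); q=W[m][:,:2]; print("sink",m.sum(),rect(q),Z[m].mean())
m=(u>90)&(u<270)&(v>60)&(v<125); print("bed z",np.median(Z[m]))
m=(u>235)&(u<315)&(v>215)&(v<300)&(z>0)&(T[...,2]<50)&(T[...,2]>5);print("handle tool y",np.percentile(T[m][:,1],[2,98]),np.median(T[m][:,2]))
m=(u>205)&(u<315)&(v>195)&(v<300)&(T[...,2]>60)&(T[...,2]<95);q=T[m];print("nose tool",rect(q[:,:2]),np.median(q[:,2]))
E
```

```text
fence (array([646.9,  45.3]), array([ 21.3, 225.2]), 17.2) 47.259823839090465
sink 5651 (array([555.9,  31. ]), array([ 60.7, 110.4]), 18.0) 48.90293384288291
bed z 21.321574225800987
handle tool y [-13.76710126  18.00350503] 25.299594895261997
nose tool (array([ 8.6, -4.7]), array([42.3, 54. ]), 0.1) 76.4766820266411
```

Call:
{"fn": "servo_tool", "kwargs": {
  "dr": [
    [0.006, -0.002, 0],
    [0.006, -0.002, 0],
    [0.006, -0.002, 0],
    [0.006, -0.002, 0],
    [0.006, -0.002, 0],
    [0.006, -0.002, 0],
    [0.006, -0.002, 0],
    [0.006, -0.002, 0]
  ],
  "xyz": [
    [0, -1, 20],
    [0, -2, 50],
    [0, -2, 75],
    [0, -2, 90],
    [0, -2, 94],
    [0, -2, 94],
    [0, -2, 94],
    [0, -2, 94]
  ],
  "gripper": [20, 20, 20, 20, 20, 20, 20, 20]
}}

```text
time_s: 6.95
tcp_pos: [480.4, 8.8, 147.0]
tool_rot: [-0.001, 0.804, -0.594, 0.001]
ft_force: [1.0, 0.9, -1.2]
opening: 0.298
```

```bash
python3 - <<'E'
from h import *; from rig import arm,optics
o=arm.get_obs();st(o)
print(rel(o,[479.6,8.4,145.2],197.1))
c=optics.capture("scene"); cv2.imwrite("pics/s2.png",cv2.resize(c["pixels"][180:290,210:430,::-1],None,fx=3.5,fy=3.5))
E
```

```text
t 6.95 tcp [480.4   8.8 147. ] yawY 197.1 z [ 0.0028  0.0012 -1.    ] F [ 1.   0.9 -1.2] T [ 0.01  0.16 -0.01] op 25.9 q [ 0.36  0.31 -0.53 -0.   -0.72 -0.06]
([-0.003, 0.0003, 0.0002], [0.2, 0.9, 1.8])
```

View pics/s2.png

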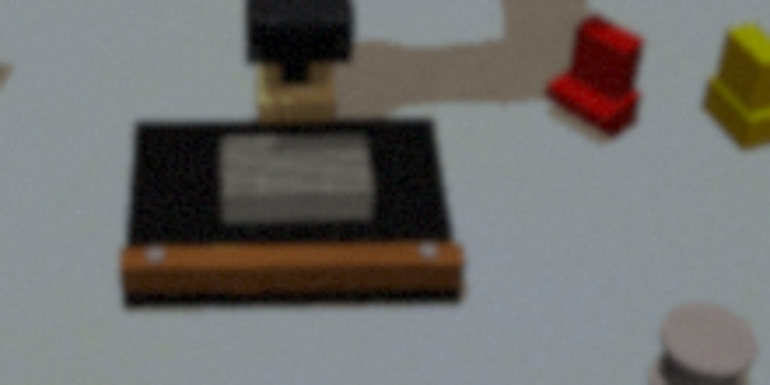

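The block is behind the sink, with its nose level just above the sink top. Advancing now.

Call:
{"fn": "servo_tool", "kwargs": {
  "dr": [
    [-0.003, 0, 0],
    [-0.003, 0, 0],
    [-0.003, 0, 0],
    [-0.003, 0, 0],
    [-0.003, 0, 0],
    [-0.003, 0, 0],
    [-0.003, 0, 0],
    [-0.003, 0, 0],
    [-0.003, 0, 0],
    [-0.003, 0, 0],
    [-0.003, 0, 0],
    [-0.003, 0, 0],
    [-0.003, 0, 0]
  ],
  "xyz": [
    [0, -8, 1],
    [0, -16, 1],
    [0, -24, 1],
    [0, -30, 1],
    [0, -34, 1],
    [0, -38, 1],
    [0, -42, 1],
    [0, -46, 1],
    [0, -50, 1],
    [0, -54, 1],
    [0, -58, 1],
    [0, -62, 1],
    [0, -62, 1]
  ],
  "gripper": [20, 20, 20, 20, 20, 20, 20, 20, 20, 20, 20, 20, 20]
}}

```text
time_s: 8.3
tcp_pos: [540.4, 27.2, 146.3]
tool_rot: [-0.001, 0.804, -0.594, 0.0]
ft_force: [0.2, 0.1, -1.5]
opening: 0.297
```

```bash
python3 - <<'E'
from h import *; from rig import arm,optics
o=arm.get_obs();st(o)
print((o["tcp_pos"]-[480.4,8.8,147])[:2]@[.956,.294],"push F",o["ft_force"][:2]@[.956,.294])
c=optics.capture("scene"); cv2.imwrite("pics/s3.png",cv2.resize(c["pixels"][180:290,210:430,::-1],None,fx=3.5,fy=3.5))
c=optics.capture("top"); cv2.imwrite("pics/t3.png",cv2.resize(c["pixels"][145:265,200:340,::-1],None,fx=5,fy=5))
E
```

```text
t 8.3 tcp [540.4  27.2 146.3] yawY 197.1 z [ 1.2e-03  5.0e-04 -1.0e+00] F [ 0.2  0.1 -1.5] T [ 0.05  0.17 -0.01] op 25.8 q [ 0.35  0.4  -0.39 -0.   -0.78 -0.05]
62.8168340168873 push F 0.18305235288105245
```

View pics/s3.png

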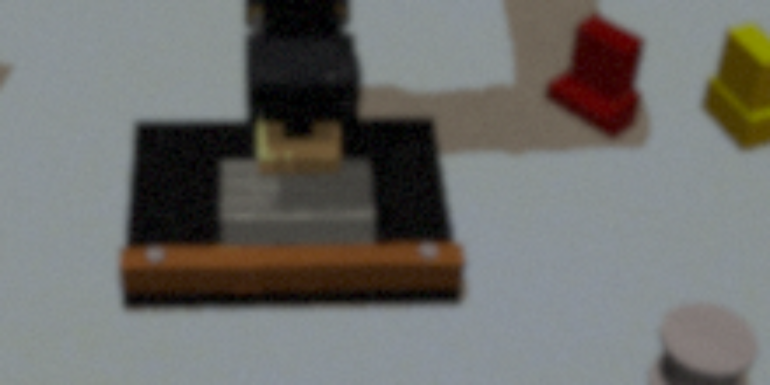

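View pics/t3.png

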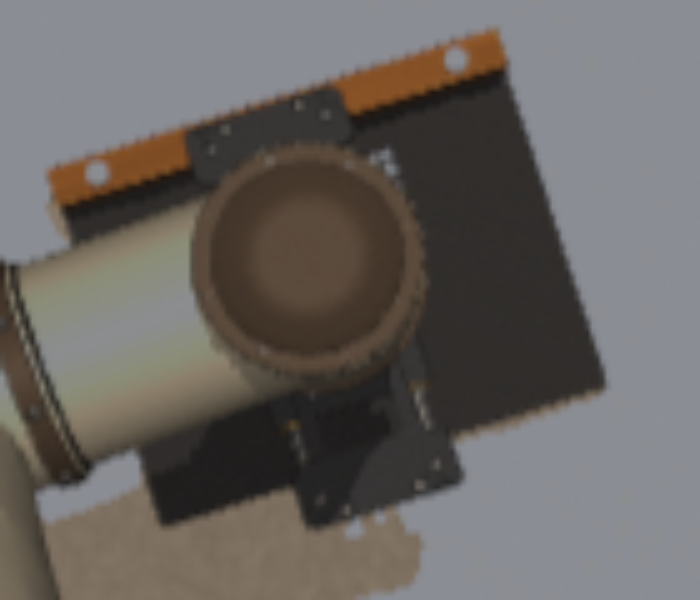

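The sink slid along with the block and is now near the fence. I'll keep going, more slowly.

Call:
{"fn": "servo_tool", "kwargs": {
  "dr": [
    [0, 0, 0],
    [0, 0, 0],
    [0, 0, 0],
    [0, 0, 0],
    [0, 0, 0],
    [0, 0, 0],
    [0, 0, 0],
    [0, 0, 0]
  ],
  "xyz": [
    [0, -4, 0],
    [0, -8, 0],
    [0, -12, 0],
    [0, -15, 0],
    [0, -17, 0],
    [0, -18, 0],
    [0, -19, 0],
    [0, -19, 0]
  ],
  "gripper": [20, 20, 20, 20, 20, 20, 20, 20]
}}

```text
time_s: 9.2
tcp_pos: [558.5, 32.8, 146.3]
tool_rot: [-0.001, 0.804, -0.594, 0.0]
ft_force: [-1.0, -0.5, -1.7]
opening: 0.293
```

```bash
cat > k.py <<'E'
from h import *; from rig import arm
o=arm.get_obs();st(o); e=np.array([.956,.294])
print("along",(o["tcp_pos"][:2]@e).round(2),"remaining to est. contact",(620.8-75-o["tcp_pos"][:2]@e).round(2),"pushF",(o["ft_force"][:2]@e).round(2),"lat",(o["ft_force"][:2]@[-.294,.956]).round(2))
E
python3 k.py
```

```text
t 9.2 tcp [558.5  32.8 146.3] yawY 197.1 z [ 1.8e-03  8.0e-04 -1.0e+00] F [-1.  -0.5 -1.7] T [-0.18  0.42 -0.04] op 25.5 q [ 0.35  0.42 -0.34 -0.   -0.8  -0.05]
along 543.57 remaining to est. contact 2.23 pushF -1.11 lat -0.14
```

Call:
{"fn": "servo_tool", "kwargs": {
  "dr": [
    [0, 0, 0],
    [0, 0, 0],
    [0, 0, 0],
    [0, 0, 0]
  ],
  "xyz": [
    [0, -0.7, 0],
    [0, -1.4, 0],
    [0, -2, 0],
    [0, -2, 0]
  ],
  "gripper": [20, 20, 20, 20]
}}

```text
time_s: 9.6
tcp_pos: [560.7, 33.5, 146.3]
tool_rot: [-0.001, 0.804, -0.594, 0.001]
ft_force: [-0.5, 0.8, -1.1]
opening: 0.296
```

```bash
python3 k.py
```

```text
t 9.6 tcp [560.7  33.5 146.3] yawY 197.1 z [ 0.0023  0.0011 -1.    ] F [-0.5  0.8 -1.1] T [-0.07  0.45  0.03] op 25.7 q [ 0.35  0.43 -0.34 -0.   -0.8  -0.05]
along 545.84 remaining to est. contact -0.04 pushF -0.21 lat 0.85
```

Call:
{"fn": "servo_tool", "kwargs": {
  "dr": [
    [0, 0, 0],
    [0, 0, 0],
    [0, 0, 0],
    [0, 0, 0]
  ],
  "xyz": [
    [0, -0.5, 0],
    [0, -1, 0],
    [0, -1.5, 0],
    [0, -1.5, 0]
  ],
  "gripper": [20, 20, 20, 20]
}}

```text
time_s: 10.0
tcp_pos: [562.2, 34.0, 146.3]
tool_rot: [-0.001, 0.804, -0.594, 0.001]
ft_force: [-1.6, -0.7, -0.9]
opening: 0.292
```

```bash
python3 k.py
```

```text
t 10.0 tcp [562.2  34.  146.3] yawY 197.1 z [ 0.0026  0.0012 -1.    ] F [-1.6 -0.7 -0.9] T [-0.06  0.49  0.02] op 25.4 q [ 0.35  0.43 -0.33 -0.   -0.81 -0.05]
along 547.52 remaining to est. contact -1.72 pushF -1.78 lat -0.24
```

Call:
{"fn": "servo_tool", "kwargs": {
  "dr": [
    [0, 0, 0],
    [0, 0, 0],
    [0, 0, 0],
    [0, 0, 0]
  ],
  "xyz": [
    [0, -0.5, 0],
    [0, -1, 0],
    [0, -1.5, 0],
    [0, -1.5, 0]
  ],
  "gripper": [20, 20, 20, 20]
}}

```text
time_s: 10.4
tcp_pos: [563.3, 34.3, 146.3]
tool_rot: [-0.001, 0.804, -0.594, 0.0]
ft_force: [-3.5, -0.8, 1.1]
opening: 0.298
```

```bash
python3 k.py; python3 - <<'E'
from h import *; from rig import arm,optics
c=optics.capture("scene"); cv2.imwrite("pics/s4.png",cv2.resize(c["pixels"][180:290,210:430,::-1],None,fx=3.5,fy=3.5))
c=optics.capture("wrist"); cv2.imwrite("pics/w4.png",c["pixels"][...,::-1])
E
```

```text
t 10.4 tcp [563.3  34.3 146.3] yawY 197.1 z [ 1.5e-03  9.0e-04 -1.0e+00] F [-3.5 -0.8  1.1] T [-0.17  1.15  0.  ] op 25.9 q [ 0.35  0.43 -0.33 -0.   -0.81 -0.05]
along 548.59 remaining to est. contact -2.79 pushF -3.56 lat 0.26
```

View pics/s4.png

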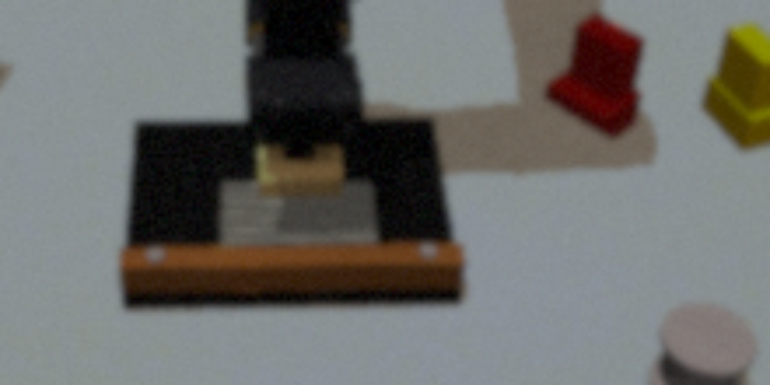

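View pics/w4.png

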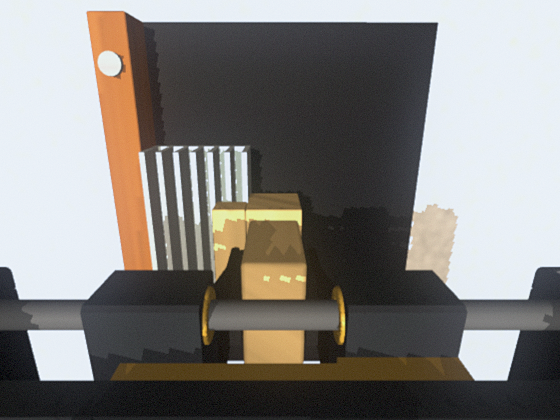

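Contact with the fence: force is now rising, and the wrist view shows the sink's far fin meeting the fence at u≈143 over its visible length. Now the diagonal push.

Call:
{"fn": "servo_tool", "kwargs": {
  "dr": [
    [0, 0, 0],
    [0, 0, 0],
    [0, 0, 0],
    [0, 0, 0],
    [0, 0, 0],
    [0, 0, 0]
  ],
  "xyz": [
    [0, -0.7, 0.5],
    [0, -0.8, 1],
    [0, -0.9, 1.5],
    [0, -1, 2],
    [0, -1, 2.3],
    [0, -1, 2.3]
  ],
  "gripper": [20, 20, 20, 20, 20, 20]
}}

```text
time_s: 11.1
tcp_pos: [563.6, 34.3, 143.8]
tool_rot: [-0.0, 0.804, -0.594, -0.0]
ft_force: [-4.4, -2.4, 1.2]
opening: 0.296
```

```bash
python3 k.py
```

```text
t 11.1 tcp [563.6  34.3 143.8] yawY 197.1 z [-3.e-04  3.e-04 -1.e+00] F [-4.4 -2.4  1.2] T [-0.49  1.75  0.03] op 25.8 q [ 0.35  0.43 -0.33 -0.   -0.8  -0.05]
along 548.85 remaining to est. contact -3.05 pushF -4.93 lat -0.98
```

Call:
{"fn": "servo_tool", "kwargs": {
  "dr": [
    [0, 0, 0],
    [0, 0, 0],
    [0, 0, 0],
    [0, 0, 0]
  ],
  "xyz": [
    [0, -1.1, 0.5],
    [0, -1.3, 1],
    [0, -1.4, 1.3],
    [0, -1.4, 1.3]
  ],
  "gripper": [20, 20, 20, 20],
  "squeeze": 55
}}

```text
time_s: 11.5
tcp_pos: [563.8, 34.4, 143.8]
tool_rot: [0.001, 0.804, -0.594, -0.001]
ft_force: [-9.1, -1.0, 10.5]
opening: 0.298
```

```bash
python3 k.py
```

```text
t 11.5 tcp [563.8  34.4 143.8] yawY 197.1 z [-2.6e-03 -7.0e-04 -1.0e+00] F [-9.1 -1.  10.5] T [-0.19  3.   -0.01] op 25.9 q [ 0.35  0.44 -0.33 -0.   -0.81 -0.05]
along 549.08 remaining to est. contact -3.28 pushF -9.01 lat 1.72
```

Call:
{"fn": "servo_tool", "kwargs": {
  "dr": [
    [0.003, 0, 0],
    [0.003, 0, 0],
    [0.003, 0, 0],
    [0.003, 0, 0],
    [0.003, 0, 0],
    [0.003, 0, 0],
    [0.003, 0, 0],
    [0.003, 0, 0]
  ],
  "xyz": [
    [0, -1.5, 1.2],
    [0, -1.5, 1.2],
    [0, -1.5, 1.2],
    [0, -1.5, 1.2],
    [0, -1.5, 1.2],
    [0, -1.5, 1.2],
    [0, -1.5, 1.2],
    [0, -1.5, 1.2]
  ],
  "gripper": [20, 20, 20, 20, 20, 20, 20, 20]
}}

```text
time_s: 12.3
tcp_pos: [563.8, 34.4, 143.8]
tool_rot: [0.001, 0.804, -0.594, -0.001]
ft_force: [-10.0, -0.3, 11.1]
opening: 0.298
```

```bash
python3 k.py; python3 - <<'E'
from h import *; from rig import arm,optics
c=optics.capture("scene"); cv2.imwrite("pics/s5.png",cv2.resize(c["pixels"][180:290,210:430,::-1],None,fx=3.5,fy=3.5))
o=arm.get_obs(); c=optics.capture("wrist"); np.savez("w5.npz",tcp=o["tcp_pos"],rot=o["tool_rot"],**c); cv2.imwrite("pics/w5.png",c["pixels"][...,::-1])
for _ in range(3): print(arm.get_obs()["ft_force"].round(1)); c=optics.capture("top")
cv2.imwrite("pics/t5.png",c["pixels"][...,::-1])
E
python3 k.py
```

```text
t 12.3 tcp [563.8  34.4 143.8] yawY 197.1 z [-2.9e-03 -8.0e-04 -1.0e+00] F [-10.   -0.3  11.1] T [-0.12  3.11 -0.01] op 25.9 q [ 0.35  0.44 -0.33 -0.   -0.81 -0.05]
along 549.12 remaining to est. contact -3.32 pushF -9.66 lat 2.61
[-10.   -1.2  10.4]
[-9.8 -0.9 11.4]
[-9.6 -1.6 11.5]
t 12.55 tcp [563.8  34.4 143.8] yawY 197.1 z [-2.9e-03 -8.0e-04 -1.0e+00] F [-9.9 -1.4 12.2] T [-0.16  3.19 -0.04] op 25.5 q [ 0.35  0.44 -0.33 -0.   -0.81 -0.05]
along 549.12 remaining to est. contact -3.32 pushF -9.9 lat 1.62
```

View pics/s5.png

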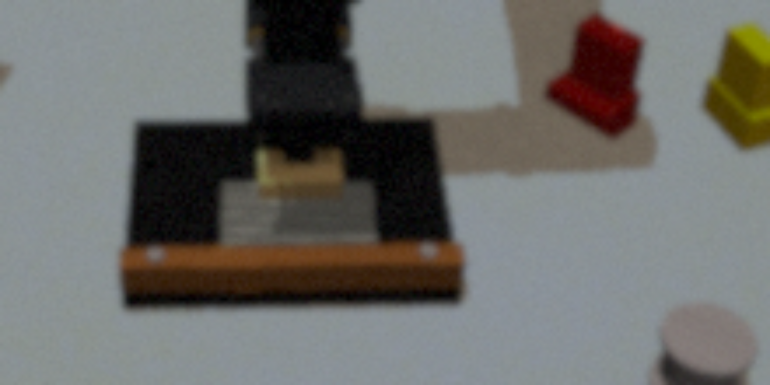

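View pics/w5.png

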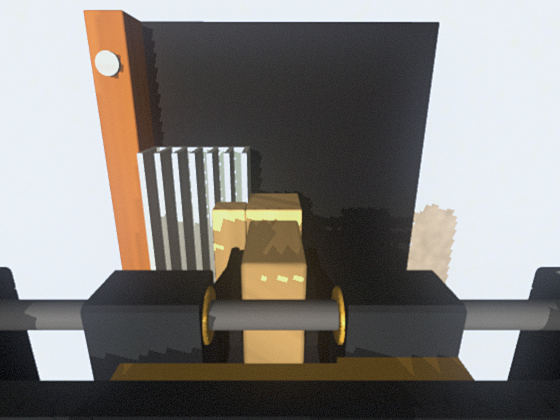

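View pics/t5.png

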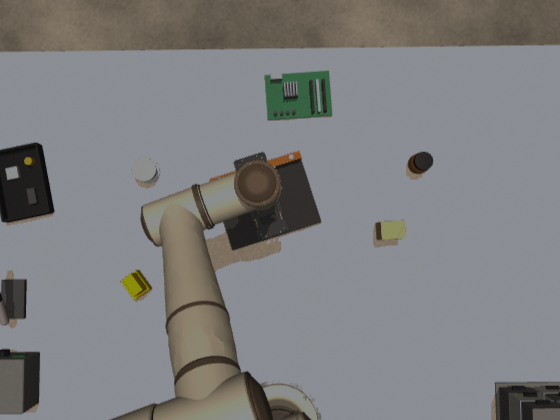

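The wrist view shows the fin at u≈140-155 against the fence along its visible length; in the top view, reel, jar and offcut are where they were. One numeric flushness check.

```bash
python3 - <<'E'
from h import *
c=dict(np.load("w5.npz")); K=c["camera_matrix"]; z=c["z_map"]; v,u=np.mgrid[:420,:560]
P=np.stack([(u-K[0,2])/K[0,0]*z,(v-K[1,2])/K[1,1]*z,z],-1); H=c["hand_eye"]
T=P@H[:3,:3].T+H[:3,3]; w,x,y,zz=c["rot"]; M=Ro.from_quat([x,y,zz,w]).as_matrix()
W=T@M.T+c["tcp"]; hsv=cv2.cvtColor(c["pixels"],cv2.COLOR_RGB2HSV).astype(int); Z=W[...,2]
e=np.array([.9558,.294]);f=np.array([-.294,.9558])
A=W[...,:2]@e;B=W[...,:2]@f
org=(hsv[...,0]<20)&(hsv[...,1]>150)&(u<170)&(v<265)&(Z>38)&(Z<60)
sk=(u>130)&(u<255)&(v>145)&(v<200)&(hsv[...,1]<70)&(Z>43)&(Z<62)
# per-row fence inner top edge & sink far-fin outer edge by ray to plane
for lo in (160,175,190,205,220,235,250):
    r=slice(lo,lo+8)
    fu=[np.nonzero(org[i])[0].max() for i in range(lo,lo+8)]
    a=[A[i,k-1] for i,k in zip(range(lo,lo+8),fu)]
    print(lo,"fence right px",np.median(fu),"A",np.median(a).round(1))
q=W[org][:,:2]; print("fence",rect(q))
s=(u>130)&(u<255)&(v>143)&(v<265)&(hsv[...,1]<90)&(Z>44)&(Z<60)&(A<640); print("sink vis",rect(W[s][:,:2]),np.percentile(A[s],[1,99]))
# far-fin yaw: max A per B bin
for b in range(-160,-60,10):
    m=s&(B>b)&(B<b+10)
    if m.sum()>30: print(b,m.sum(),np.percentile(A[m],[2,98]).round(1))
E
```

```text
160 fence right px 136.0 A 625.2
175 fence right px 138.0 A 625.4
190 fence right px 140.0 A 625.3
205 fence right px 141.5 A 625.5
220 fence right px 143.0 A 625.5
235 fence right px 145.0 A 625.6
250 fence right px 147.0 A 625.4
fence (array([659.8,   4.6]), array([ 19.9, 139.8]), 17.2)
sink vis (array([612.9,  25.1]), array([62.7, 75. ]), 17.0) [562.25076309 623.71573092]
-160 620 [583.1 622.2]
-150 604 [583.5 622.1]
-140 559 [583.6 622. ]
-130 473 [583.5 622.6]
```

```bash
python3 k.py; python3 -c "
from rig import arm; print(arm.sign_off())"
```

```text
t 12.55 tcp [563.8  34.4 143.8] yawY 197.1 z [-2.9e-03 -8.0e-04 -1.0e+00] F [-9.9 -1.4 12.2] T [-0.16  3.19 -0.04] op 25.5 q [ 0.35  0.44 -0.33 -0.   -0.81 -0.05]
along 549.12 remaining to est. contact -3.32 pushF -9.9 lat 1.62
the job is handed in; nothing more can be done
None
```

I picked up the plywood push block by its handle and slid the heat sink about 50 mm until it met the fence. I handed the job in at 12.55 s, still gripping the block and pressing diagonally.

Last checks:
- **Forces:** about 9.9 N toward the fence. About 10.4–12.2 N down by the wrist reading, so slightly over the 10 N asked. Both held steady over roughly 1 s of holding.
- **Flushness:** the heat sink's yaw measured 17.0° and the fence's 17.2°. The depth image showed an apparent gap of 1–3 mm. I put that down to edge and calibration error, because the block stopped moving as the force rose. I could only see part of the heat sink's side, because the gripper hid the rest.
- **Block height:** the block's underside is about 32 mm above the bench, 12 mm clear of the bed, so its notch sits on the heat sink's top edge.
- **Other objects:** by eye, the reel, jar, offcut and both decoys were where they started. The arm hid the red decoy from the top camera at the end, so I checked it in the scene view.
- **One disagreement:** contact came about 3 mm later than my first camera estimate of the fence position. A later close-up from the wrist camera agreed with where contact actually happened.

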